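# Draw the blue plaque from the drying fence to the work spot

### The arm

A 7-joint arm with a two-finger parallel gripper is mounted at the origin on the work surface. World frame = base frame: x ahead of the robot, y to its left, z up, the work surface at z = 0. Lengths are in m, angles in rad, forces in N, time in s.
With the tool pointing down it reaches from about 0.425 to 0.925 m from the base axis. Payload 6.8 kg.
Tool frame: the origin (TCP) lies midway between the tips of the shut fingers; the grasp point (between the pads) lies 19 mm behind it; z points along the fingers, x is the direction in which the jaws open and shut, and the axes are right-handed (so a half turn about z gives the same grasp; the last joint's range is limited). The gripper opens to 85 mm and grips with 20 to 120 N. Pads are 22 mm wide; open, the fingers measure 114 mm over their backs; the gripper's body (76 mm by 85 mm) begins 54 mm behind the grasp point. The pads swing forward as they close: fully open they stand 13 mm farther back than shut.
Start: joints at [-0.108, 0.477, 0.022, 1.555, -0.011, 1.109, -0.083], TCP at [0.675, 0, 0.204] pointing down, gripper open.
Joint ranges: [-2.96, 2.96], [-0.34, 2.1], [-1.41, 1.46], [0.24, 2.44], [-1.37, 4.51], [0.17, 1.92], [-2.96, 2.96]. Speed limits (rad/s): [2.39, 2.39, 3.14, 3.14, 3.14, 3.14, 3.14].

### API

Orientations are given as a unit quaternion [w, x, y, z].
In Python, from bench import * gives the robot as it stands. The module is installed in compiled form; this text tells all that it offers.
- The arm moves only by the shell command python3 -m creep 'ROWS' [OPENING] [FORCE]. ROWS is JSON, a list of rows, each a list of 2 entries, a list of its own where there are three numbers: the shift along the tool's x, y, z in m, then the turn about the tool's z in degrees. A call has 1 to 20 rows; each row shifts and turns the commanded pose from where the row before left it, along the tool's axes as they then stand; what a row does not reach is not made up. A row lasts 1/8 s, in which the tool goes at most 62.5 mm and 10.7 degrees, less where a joint would pass 70% of its speed; a pose out of reach is approached as far as the arm can. A call with a gripper value outside its range is refused whole. OPENING is the finger opening in m, from 0 to 0.0854, set as the call begins (- or left out, the last holds). The fingers move at their own pace and stop on an object; FORCE is the grip in N (left out, the last holds). Time passes only in rows, so rows that do not move let the fingers close. It gives the time, the measured TCP pose, the force and the opening at its end, in the units of the state.
- observe(): the state, without advancing time (a new reading comes with each control period).
- grab_frame(name): name is "scene" or "side" or "wrist"; returns a dict with "image" (400x640x3 uint8, red, green, blue), "fx", "fy", "cx", "cy" (pixels), "k1" (the pictures are not rectified: a ray, as slopes to the right and down, at radius r is drawn at 1 + k1 r^2 times it, then the intrinsics apply), "cam_to_world" (4x4, takes a point from camera to world coordinates). Camera axes: x right, y up, looking along -z (the intrinsics and any distortion apply to the point x, -y, -z); pixel columns grow to the right and rows downward; lengths in m; the calibration is good to about 2 mm. A picture is of the moment at which its call begins. There is no depth.
- sign_off(): hands the job in, once; it reports no verdict.
The state is a dict: "time_s": time; "joint_pos": joint angles; "qvel": joint speeds; "joint_efforts": joint torques, N m; "eef_pos": TCP position; "tcp_rot": TCP orientation; "force": force on the tool from outside, world axes, zero at the start; "torque": the same for the moment, N m; "finger_gap": opening from 0.0 (shut) to 1.0 (fully open).
Only numpy, scipy, OpenCV 4.12 (cv2) and the standard library are available. Lean on these libraries where they do the work, as an engineer would, in place of code of your own. Each camera call takes 0.05 s, during which the arm holds its last target.

### The job

Press down on top of the blue flower plaque, slide it out of its drying bay and pull it toward you across the table until it lies wholly inside the round dark green work spot, then let go of it. Keep it flat on the table all the way, and leave the red and the yellow plaques where they are.

Things in the scene. Friction and masses are not known exactly. Their poses are not given: they have to be found in the camera images.
- plaque_blue: Blue round wooden plaque, white flower painted in the middle, 104 mm across, 12 mm thick, about 80 g. Origin: centre of its underside; z up. Starts flat on the table in one of three side-by-side bays of a low wooden fence. Its own -x axis then points straight out of the bay, toward the robot (within 3 degrees; the fence is turned by up to 9). Pressed near its centre with 5 to 20 N it slides along (smooth wood below, matt paint on top).
- plaque_red: Red round wooden plaque, white flower painted in the middle, 104 mm across, 12 mm thick, about 80 g. Origin: centre of its underside; z up. Starts and stays in another bay. The fence is a back strip and four dividers (16 mm thick), all 12 mm high like the plaques; bays are 116 mm wide, 132 mm apart, without floor, open toward the robot.
- plaque_yellow: Yellow round wooden plaque, white flower painted in the middle, 104 mm across, 12 mm thick, about 80 g. Origin: centre of its underside; z up. Starts and stays in another bay. In a bay, a plaque's far rim is about 3 mm from the back strip, and the dividers end 30 mm nearer the robot than the plaque's centre.
- spot: Round dark green work spot, 140 mm across, marked on the table top between the drying fence and the robot; flush, with no edge to catch on. Origin: its centre, at table height. Nothing else stands on it or between it and the bays; its place varies.
There are look-alikes about, which are no part of the job. What is shaped like the plaque_blue but pink or turquoise is not meant.

How it is judged:
At the end, for the whole second after the job is handed in: The blue plaque lies flat and still on the table, its centre within 20 mm of the work spot's centre; the red and the yellow plaques are within 20 mm of where they started (horizontal distance between plaque_blue and spot below 0.02 m and height (world z) of plaque_blue below 0.006 m and angle between plaque_blue's own z axis and vertical below 0.1 rad and linear speed of plaque_blue below 0.02 m/s and distance of each of plaque_red, plaque_yellow from where it was at the start of the episode below 0.02 m); the robot touches nothing.
It fails at once if the red or the yellow plaque is shifted by more than 20 mm (distance of any of plaque_red, plaque_yellow from where it was at the start of the episode above 0.02 m).
It fails at once if the blue plaque is lifted more than 20 mm off the table or tipped by more than 20 degrees (height (world z) of plaque_blue above 0.02 m or angle between plaque_blue's own z axis and vertical above 0.35 rad).
It also fails if it takes over 48 s, if anything falls off the work surface, if the arm or the gripper's body presses on something with over 40 N, if the wrist force passes 120 N, or if a joint passes its speed limit or range.

## Working session

There is one attempt and no reset: what is moved stays moved. The work goes in short steps, Python scripts to look and compute and a shell command to move; the robot and the scene stay as the last step left them, time stands still between calls to the robot, and variables do not carry over. Pictures are saved under pics/ and viewed, and the job is handed in when it is done.

```bash
mkdir -p pics; cat > h.py <<'E'
from bench import *
import numpy as np, cv2
def save(n,f): cv2.imwrite(f'pics/{n}.png',f['image'][:,:,::-1])
def ray(f,u,v):
    K=np.array([[f['fx'],0,f['cx']],[0,f['fy'],f['cy']],[0,0,1.]])
    d=cv2.undistortPoints(np.array([[[u,v]]],float),K,np.array([f['k1'],0,0,0.]))[0,0]
    M=np.array(f['cam_to_world']); r=M[:3,:3]@np.array([d[0],-d[1],-1.]); return M[:3,3],r/np.linalg.norm(r)
def onplane(f,u,v,z):
    o,r=ray(f,u,v); return o+r*(z-o[2])/r[2]
def tri(a,b):
    A=np.zeros((3,3));B=np.zeros(3)
    for o,r in (a,b):
        P=np.eye(3)-np.outer(r,r);A+=P;B+=P@o
    x=np.linalg.solve(A,B); return x,[float(np.linalg.norm((np.eye(3)-np.outer(r,r))@(x-o))) for o,r in (a,b)]
E
python3 - <<'E'
from h import *
import pickle
F={}
for n in("scene","side","wrist"):
    F[n]=grab_frame(n);save(n+'0',F[n]);print(n,F[n]['fx'],F[n]['k1'],np.round(F[n]['cam_to_world'],3).tolist())
pickle.dump(F,open('F0.pkl','wb'))
print(observe())
E
```

```text
scene 416.5103646437358 -0.02343795477812587 [[0.817, -0.318, 0.48, 0.932], [0.576, 0.467, -0.671, -0.582], [-0.011, 0.825, 0.565, 0.541], [0.0, 0.0, 0.0, 1.0]]
side 413.7477740322274 -0.05022426008614303 [[0.78, 0.368, -0.506, 0.059], [-0.625, 0.435, -0.648, -0.619], [-0.018, 0.822, 0.569, 0.598], [0.0, 0.0, 0.0, 1.0]]
wrist 318.3482400520701 -0.04739659711188343 [[1.0, -0.001, 0.003, 0.674], [-0.0, 0.949, 0.315, 0.082], [-0.003, -0.315, 0.949, 0.372], [0.0, 0.0, 0.0, 1.0]]
{'time_s': 0.15, 'joint_pos': array([-0.10807761,  0.47763905,  0.02233726,  1.55621339, -0.01150214,
        1.10930706, -0.08309665]), 'qvel': array([ 0.00028889, -0.00107551,  0.00215061, -0.00450116,  0.00085329,
       -0.00086652, -0.00238403]), 'joint_efforts': array([ 1.55385478e-03, -5.96924365e+01,  1.60940632e+00, -2.81490952e+01,
        1.26662746e-02,  6.56643446e-03,  5.58682734e-05]), 'eef_pos': array([ 6.74501871e-01, -1.74597519e-05,  2.03134200e-01]), 'tcp_rot': array([ 4.77128246e-05,  9.99999741e-01,  3.12753471e-06, -7.17865754e-04]), 'force': array([-0.40327021,  0.34862822,  0.35053712]), 'torque': array([-0.01986635, -0.01724091, -0.01521228]), 'finger_gap': 0.9984451168403714}
```

View pics/scene0.png

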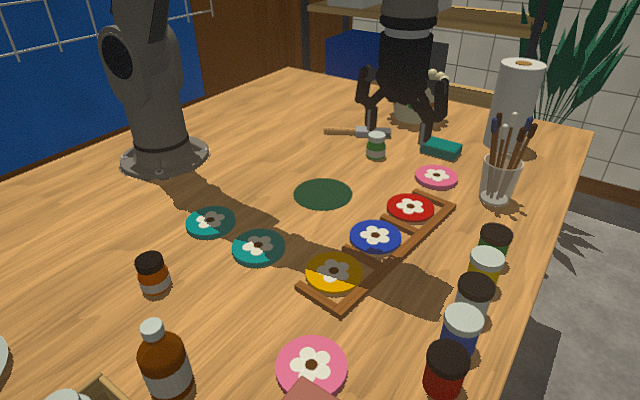

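View pics/side0.png

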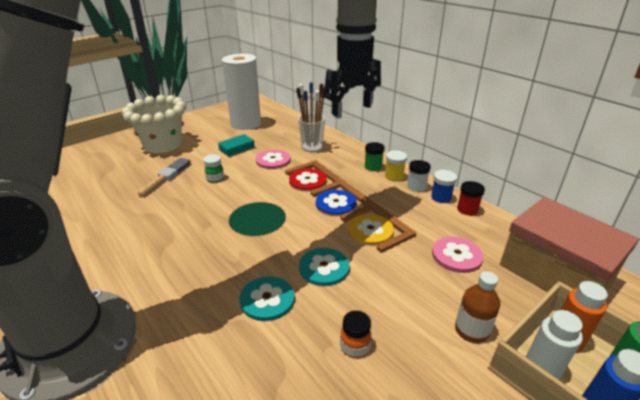

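View pics/wrist0.png

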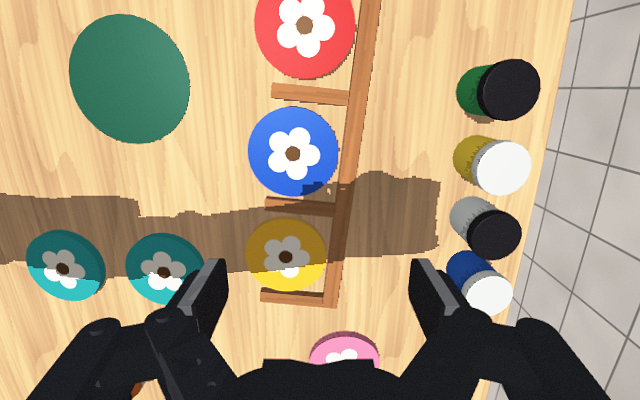

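The candidates for "blue flower plaque" are:

| Item | Scene px | Side px | Wrist px |
|---|---|---|---|
| Blue, middle bay | (375,236) | (336,202) | (292,153) |
| Red | (410,207) | (308,178) | (305,26) |
| Yellow | (334,272) | (370,228) | (285,257) |
| Turquoise | (210,222), (258,247) | – | – |
| Pink | (437,176), (311,366) | – | – |

By the description, I choose the royal-blue plaque in the middle bay. The spot is the flat green disc at scene (323,194), not the teal sponge. Next I'll take a close crop and measure.

```bash
cat > m.py <<'E'
from h import *
def blob(f,kind,near):
    hsv=cv2.cvtColor(np.ascontiguousarray(f['image']),cv2.COLOR_RGB2HSV)
    lo,hi={'blue':((108,120,60),(125,255,255)),'spot':((65,70,40),(88,255,160))}[kind]
    m=cv2.inRange(hsv,lo,hi); m=cv2.morphologyEx(m,cv2.MORPH_OPEN,np.ones((3,3)))
    cs,_=cv2.findContours(m,cv2.RETR_EXTERNAL,cv2.CHAIN_APPROX_NONE)
    return min((c for c in cs if cv2.contourArea(c)>200),key=lambda c:abs(cv2.pointPolygonTest(c,near,True)) if cv2.pointPolygonTest(c,near,True)<0 else -1)
def circ(f,c,z):
    h=cv2.convexHull(c)[:,0,:]+0.0
    P=np.array([onplane(f,u,v,z)[:2] for u,v in h])
    (x,y),r=cv2.minEnclosingCircle(P.astype(np.float32)); 
    A=np.c_[2*P,np.ones(len(P))]; s=np.linalg.lstsq(A,(P**2).sum(1),rcond=None)[0]
    return np.round([s[0],s[1],np.sqrt(s[2]+s[0]**2+s[1]**2),x,y,r],4)
E
python3 - <<'E'
from m import *
import pickle
F=pickle.load(open('F0.pkl','rb'))
for n,b,s in(('scene',(360,236),(323,194)),('side',(322,202),(257,218)),('wrist',(265,153),(128,78))):
    print(n,'blue',circ(F[n],blob(F[n],'blue',b),.012),'spot',circ(F[n],blob(F[n],'spot',s),0))
px={'blue':dict(scene=(375,236),side=(336,202),wrist=(292,153)),'red':dict(scene=(410,207),side=(308,178),wrist=(305,26)),'yellow':dict(scene=(334,272),side=(370,228),wrist=(285,257))}
for k,p in px.items():
    for a,b in(('scene','side'),('scene','wrist'),('side','wrist')):
        x,e=tri(ray(F[a],*p[a]),ray(F[b],*p[b]));print(k,a,b,x.round(4),np.round(e,4))
im=F['wrist']['image'][80:240,200:400,::-1]
cv2.imwrite('pics/crop0.png',cv2.resize(im,None,fx=4,fy=3.75,interpolation=cv2.INTER_CUBIC)[:600])
E
```

```text
scene blue [0.6474 0.0103 0.052  0.6485 0.0107 0.0533] spot [ 0.4673 -0.1384  0.0556  0.4658 -0.1392  0.0583]
side blue [0.6432 0.0135 0.053  0.6427 0.0142 0.055 ] spot [0.4595 0.0946 0.0651 0.4597 0.0949 0.0665]
wrist blue [0.6443 0.0163 0.0513 0.6442 0.0164 0.0517] spot [0.4597 0.0959 0.0694 0.4596 0.096  0.0698]
blue scene side [0.6454 0.0145 0.0065] [0.0004 0.0004]
blue scene wrist [0.6439 0.0155 0.006 ] [0.001 0.001]
blue side wrist [0.6439 0.0144 0.0067] [0.0012 0.0012]
red scene side [0.6612 0.1462 0.009 ] [0.0009 0.0009]
red scene wrist [0.6597 0.1488 0.0058] [0.0002 0.0002]
red side wrist [0.6605 0.1473 0.0099] [0.001 0.001]
yellow scene side [ 0.6335 -0.1167  0.0065] [0.0008 0.0008]
yellow scene wrist [ 0.6323 -0.1188  0.0075] [0.0019 0.0019]
yellow side wrist [ 0.6309 -0.1184  0.0097] [0. 0.]
```

View pics/crop0.png

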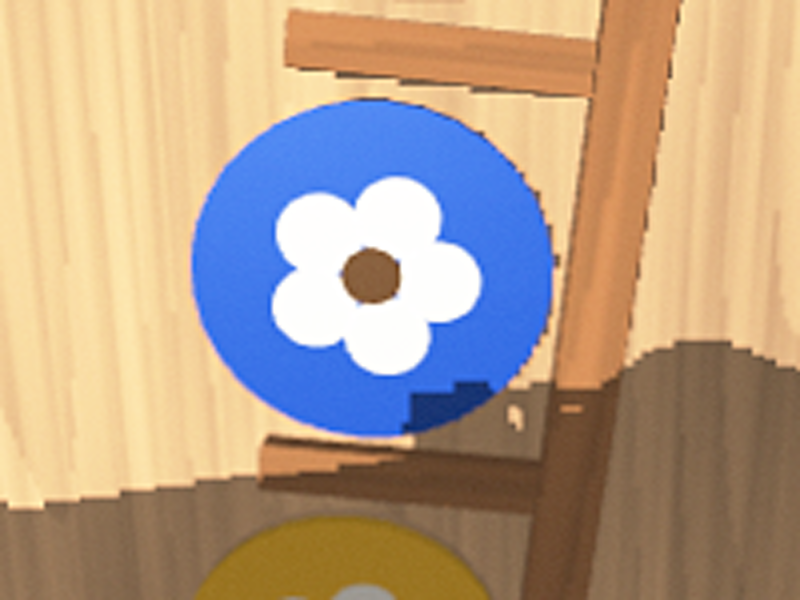

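The royal-blue disc with a white flower in the middle bay is confirmed. It sits at about (0.644, 0.015), with its top at roughly 6–12 mm and a fitted radius of 52 mm as stated. The spot is at about (0.460, 0.0955), radius 69 mm. The scene blob for the spot caught a turquoise disc, so I'm ignoring it. The red–yellow line gives a fence turn of about 6°, which puts the bay's outward direction at (-0.994, 0.108). Now I'll shut the fingers and move above the centre.

```bash
python3 -m creep '[[[-0.01,-0.005,0.03],0],[[-0.01,-0.005,0.03],0],[[-0.01,-0.005,0.03],0],[[0,0,0.03],0],[[0,0,0.02],0],[[0,0,0],0],[[0,0,0],0],[[0,0,0],0],[[0,0,0],0],[[0,0,0],0]]' 0 20
python3 - <<'E'
from m import *
import pickle
f=grab_frame('wrist');save('wrist1',f)
g=grab_frame('side');save('side1',g)
h=grab_frame('scene');save('scene1',h)
o=observe();print(o['eef_pos'],o['force'],o['finger_gap'])
print(circ(f,blob(f,'blue',(265,153)),.012))
F=pickle.load(open('F0.pkl','rb'));print(onplane(F['scene'],323,194,0))
E
```

```text
time_s: 1.4
eef_pos: [0.6453, 0.015, 0.0644]
tcp_rot: [-0.0, 1.0, -0.0, 0.0]
force: [0.3, 0.5, -0.6]
finger_gap: -0.001
[0.64507492 0.01502522 0.06405361] [ 0.92606756  0.34583467 -0.68548567] -0.0023498778296552367
[0.6441 0.0166 0.0514 0.6443 0.0166 0.0519]
[0.46557884 0.0904501  0.        ]
```

View pics/wrist1.png

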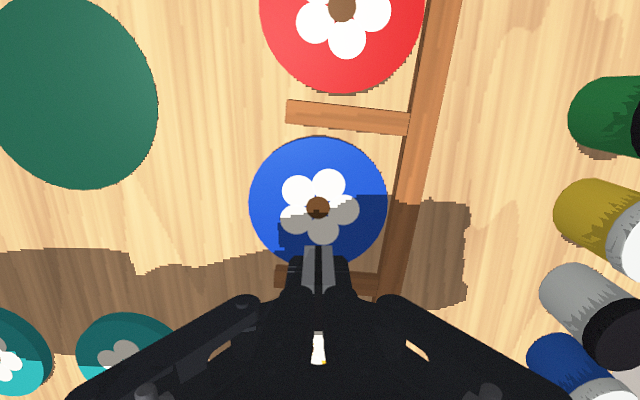

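View pics/side1.png

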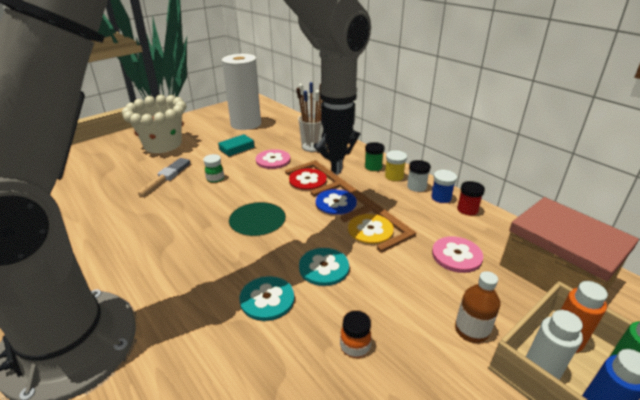

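The wrist view shows the shut fingertips at (318,255) hanging short of the blue disc's centre, brown dot (318,207), with only parallax between them. Gripper is at gap 0 and centred to about 1 mm. Next is the descent, with force checks on the way.

```bash
python3 -m creep '[[[-0.001,-0.001,0.02],0],[[0,0,0.015],0],[[0,0,0.01],0],[[0,0,0.002],0],[[0,0,0],0],[[0,0,0],0]]'; python3 -m creep '[[[0,0,0.001],0],[[0,0,0.001],0],[[0,0,0.001],0],[[0,0,0],0],[[0,0,0],0]]'
```

```text
time_s: 2.3
eef_pos: [0.6445, 0.016, 0.0174]
tcp_rot: [-0.0, 1.0, -0.0, 0.001]
force: [0.2, -0.1, 0.7]
finger_gap: -0.002
time_s: 2.92
eef_pos: [0.6441, 0.016, 0.0139]
tcp_rot: [-0.0, 1.0, 0.0, 0.0]
force: [-1.1, -0.8, 0.2]
finger_gap: -0.001
```

```bash
python3 -m creep '[[[0,0,0.001],0],[[0,0,0],0],[[0,0,0],0]]'; python3 -m creep '[[[0,0,0.001],0],[[0,0,0],0],[[0,0,0],0]]';python3 -m creep '[[[0,0,0.001],0],[[0,0,0],0],[[0,0,0],0]]'
```

```text
time_s: 3.3
eef_pos: [0.644, 0.016, 0.0129]
tcp_rot: [0.0, 1.0, -0.0, 0.0]
force: [-0.3, -0.1, 0.1]
finger_gap: 0.0
time_s: 3.68
eef_pos: [0.644, 0.016, 0.0119]
tcp_rot: [-0.0, 1.0, 0.0, -0.0]
force: [-0.2, 0.7, -0.2]
finger_gap: -0.003
time_s: 4.05
eef_pos: [0.644, 0.0161, 0.0109]
tcp_rot: [-0.0, 1.0, -0.0, -0.0]
force: [-0.1, 0.1, -0.3]
finger_gap: -0.001
```

```bash
python3 -m creep '[[[0,0,0.0005],0],[[0,0,0],0],[[0,0,0],0]]'; python3 -m creep '[[[0,0,0.0005],0],[[0,0,0],0],[[0,0,0],0]]';python3 -m creep '[[[0,0,0.0005],0],[[0,0,0],0],[[0,0,0],0]]'
```

```text
time_s: 4.42
eef_pos: [0.644, 0.016, 0.0104]
tcp_rot: [-0.0, 1.0, -0.0, 0.0]
force: [0.6, -0.0, -0.1]
finger_gap: -0.002
time_s: 4.8
eef_pos: [0.644, 0.016, 0.0099]
tcp_rot: [0.0, 1.0, -0.0, 0.0]
force: [-0.5, 0.3, -0.8]
finger_gap: 0.001
time_s: 5.18
eef_pos: [0.644, 0.016, 0.0094]
tcp_rot: [-0.0, 1.0, -0.0, -0.0]
force: [0.2, 0.3, 0.4]
finger_gap: 0.003
```

```bash
python3 - <<'E'
from h import *
g=grab_frame('side')
cv2.imwrite('pics/side2.png',cv2.resize(np.ascontiguousarray(g['image'][120:260,260:440,::-1]),None,fx=4,fy=4,interpolation=cv2.INTER_CUBIC))
E
```

```text
(no output)
```

View pics/side2.png

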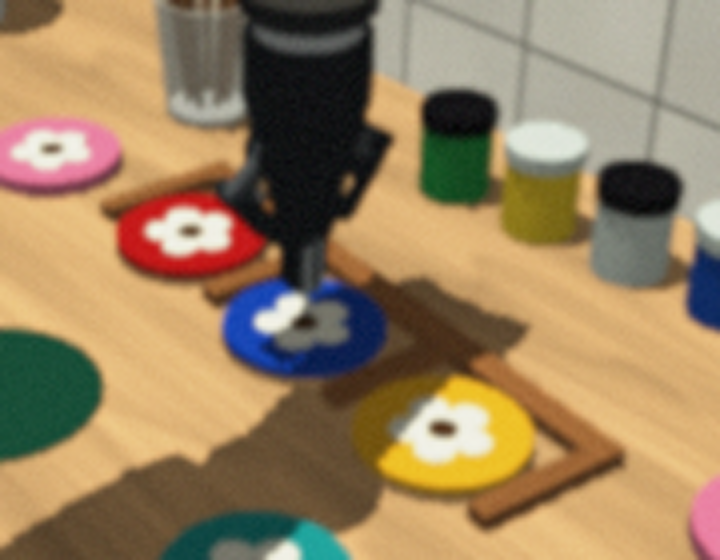

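Still no contact at a reported z of 9 mm. The side crop shows the fingertip ending at about (336,194), above the centre dot at (336,202), so it is visibly above the plaque. I'll triangulate the real tip.

```bash
python3 - <<'E'
from h import *
import pickle
F={}
for n in('scene','side','wrist'):
    F[n]=grab_frame(n)
pickle.dump(F,open('F3.pkl','wb'))
def proj(f,p):
    M=np.linalg.inv(f['cam_to_world']);q=M[:3,:3]@p+M[:3,3]
    a=np.array([q[0],-q[1]])/-q[2];a=a*(1+f['k1']*(a@a));return a*[f['fx'],f['fy']]+[f['cx'],f['cy']]
p=observe()['eef_pos']
for n in F:print(n,proj(F[n],p),proj(F[n],p+[0,0,.015]))
a=cv2.resize(np.ascontiguousarray(F['scene']['image'][190:280,330:430,::-1]),None,fx=6,fy=6,interpolation=cv2.INTER_CUBIC)
b=cv2.resize(np.ascontiguousarray(F['wrist']['image'][200:300,260:380,::-1]),None,fx=5,fy=5,interpolation=cv2.INTER_CUBIC)
cv2.imwrite('pics/scene3.png',a);cv2.imwrite('pics/wrist3.png',b)
E
```

```text
scene [374.79646498 234.40500844] [375.2962578  228.55359632]
side [335.16646773 200.82937404] [335.28476052 195.87027541]
wrist [319.49149844 239.56591932] [319.59613483 251.709186  ]
```

View pics/scene3.png

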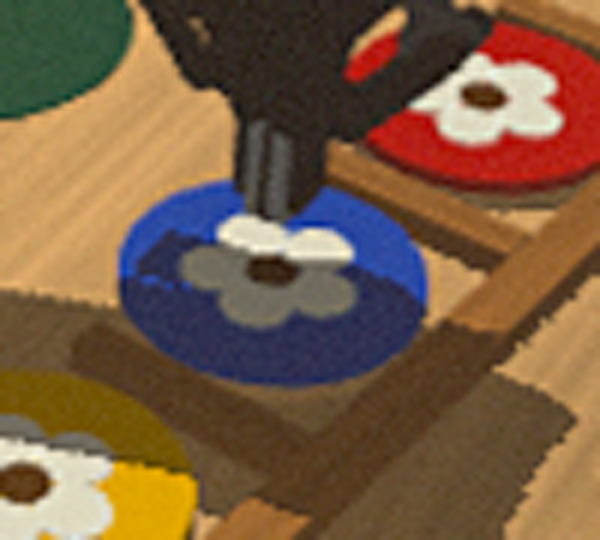

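View pics/wrist3.png

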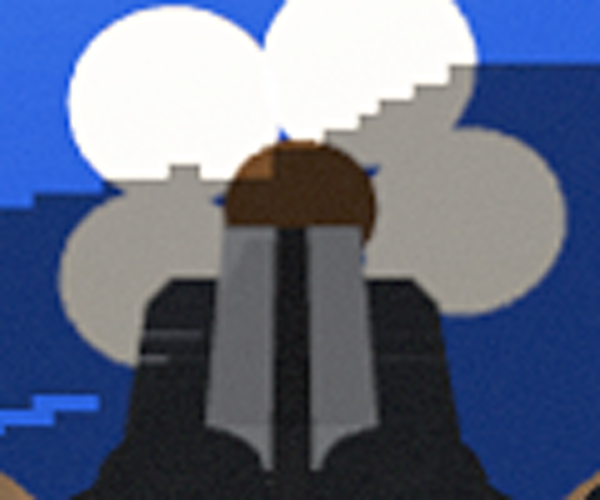

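```bash
python3 - <<'E'
from h import *
import pickle
F=pickle.load(open('F3.pkl','rb'))
print(tri(ray(F['scene'],376,226.3),ray(F['side'],336,194)))
print(tri(ray(F['scene'],374.8,235),ray(F['side'],336.5,200.5)), 'brown dot')
E
```

```text
(array([0.64532828, 0.01528267, 0.03048966]), [0.0005755735701999661, 0.0005755735701999207])
(array([0.64579097, 0.01282548, 0.01109304]), [0.00022348387600344411, 0.0002234838760034675]) brown dot
```

The triangulated fingertip stands at z≈0.03, and the dot at 0.011, so the physical tip is roughly 15–19 mm above the reported TCP. I'll go on down in guarded steps.

```bash
for i in 1; do :; done; python3 -m creep '[[[0,0,0.002],0],[[0,0,0.002],0],[[0,0,0],0]]'; python3 -m creep '[[[0,0,0.001],0],[[0,0,0.001],0],[[0,0,0],0]]'; python3 -m creep '[[[0,0,0.001],0],[[0,0,0],0]]'
```

```text
time_s: 5.75
eef_pos: [0.6438, 0.016, 0.0051]
tcp_rot: [0.0, 1.0, -0.0, -0.0]
force: [0.6, 0.1, 0.4]
finger_gap: 0.001
time_s: 6.12
eef_pos: [0.6439, 0.016, 0.0033]
tcp_rot: [0.0, 1.0, 0.0, -0.0]
force: [0.2, -0.2, -0.1]
finger_gap: -0.001
time_s: 6.38
eef_pos: [0.6439, 0.0161, 0.0023]
tcp_rot: [-0.0, 1.0, 0.0, -0.0]
force: [0.5, -1.0, 0.1]
finger_gap: -0.002
```

```bash
python3 -m creep '[[[0,0,0.001],0],[[0,0,0],0]]'; python3 -m creep '[[[0,0,0.001],0],[[0,0,0],0]]';python3 -m creep '[[[0,0,0.001],0],[[0,0,0],0]]'
python3 - <<'E'
from h import *
import pickle
F={}
for n in('scene','side'):
    F[n]=grab_frame(n)
pickle.dump(F,open('F4.pkl','wb'))
a=cv2.resize(np.ascontiguousarray(F['scene']['image'][190:280,330:430,::-1]),None,fx=6,fy=6,interpolation=cv2.INTER_CUBIC)
cv2.imwrite('pics/scene4.png',a)
E
```

```text
time_s: 6.62
eef_pos: [0.644, 0.016, 0.0013]
tcp_rot: [-0.0, 1.0, -0.0, -0.0]
force: [-0.2, 0.2, 0.2]
finger_gap: 0.0
time_s: 6.88
eef_pos: [0.644, 0.016, 0.0003]
tcp_rot: [-0.0, 1.0, -0.0, -0.0]
force: [-0.1, -0.4, 0.4]
finger_gap: 0.0
time_s: 7.12
eef_pos: [0.644, 0.016, -0.0007]
tcp_rot: [-0.0, 1.0, -0.0, -0.0]
force: [-0.4, 0.5, 0.1]
finger_gap: 0.004
```

View pics/scene4.png

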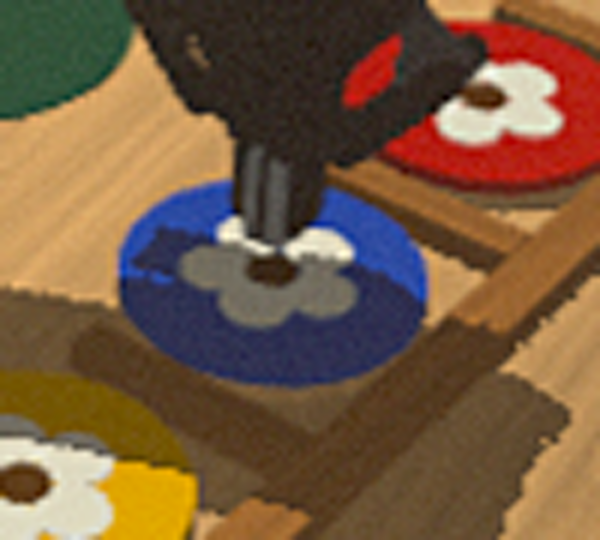

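The tip bottom has moved from crop y 218 to y 248, with the dot at about y 268, so roughly 6–8 mm remain. I continue guarded.

```bash
python3 -m creep '[[[0,0,0.001],0],[[0,0,0.001],0],[[0,0,0],0]]'; python3 -m creep '[[[0,0,0.001],0],[[0,0,0],0]]';python3 -m creep '[[[0,0,0.0005],0],[[0,0,0],0]]';python3 -m creep '[[[0,0,0.0005],0],[[0,0,0],0]]'
```

```text
time_s: 7.6
eef_pos: [0.6439, 0.016, -0.0027]
tcp_rot: [-0.0, 1.0, 0.0, -0.0]
force: [-0.1, 0.2, -0.3]
finger_gap: -0.0
time_s: 7.85
eef_pos: [0.644, 0.016, -0.0037]
tcp_rot: [0.0, 1.0, -0.0, -0.0]
force: [-0.5, 0.4, 0.4]
finger_gap: 0.003
time_s: 8.1
eef_pos: [0.644, 0.016, -0.0042]
tcp_rot: [0.0, 1.0, -0.0, -0.0]
force: [-0.3, 0.2, 0.3]
finger_gap: -0.001
time_s: 8.35
eef_pos: [0.644, 0.016, -0.0046]
tcp_rot: [0.0, 1.0, -0.0, -0.0]
force: [0.4, 0.1, -0.9]
finger_gap: -0.0
```

```bash
python3 -m creep '[[[0,0,0.0005],0],[[0,0,0],0]]'; python3 -m creep '[[[0,0,0.0005],0],[[0,0,0],0]]';python3 -m creep '[[[0,0,0.0005],0],[[0,0,0],0]]'
```

```text
time_s: 8.6
eef_pos: [0.644, 0.016, -0.0051]
tcp_rot: [-0.0, 1.0, -0.0, -0.0]
force: [-0.9, -0.5, 0.2]
finger_gap: -0.001
time_s: 8.85
eef_pos: [0.644, 0.016, -0.0057]
tcp_rot: [0.0, 1.0, -0.0, -0.0]
force: [0.2, 0.4, 0.3]
finger_gap: -0.0
time_s: 9.1
eef_pos: [0.644, 0.016, -0.0061]
tcp_rot: [-0.0, 1.0, 0.0, -0.0]
force: [-0.2, 0.6, 0.4]
finger_gap: -0.002
```

```bash
python3 -m creep '[[[0,0,0.0005],0],[[0,0,0],0]]'; python3 -m creep '[[[0,0,0.0005],0],[[0,0,0],0]]';python3 -m creep '[[[0,0,0.0005],0],[[0,0,0],0]]'
python3 - <<'E'
from h import *
F={n:grab_frame(n) for n in('scene','side')}
a=cv2.resize(np.ascontiguousarray(F['scene']['image'][205:265,340:410,::-1]),None,fx=7,fy=7,interpolation=cv2.INTER_CUBIC)
b=cv2.resize(np.ascontiguousarray(F['side']['image'][170:230,300:340+15,::-1]),None,fx=7,fy=7,interpolation=cv2.INTER_CUBIC)
cv2.imwrite('pics/both5.png',np.hstack([a[:,:400],b]))
E
```

```text
time_s: 9.35
eef_pos: [0.644, 0.016, -0.0067]
tcp_rot: [-0.0, 1.0, -0.0, -0.0]
force: [-0.4, 0.6, -0.5]
finger_gap: 0.0
time_s: 9.6
eef_pos: [0.644, 0.016, -0.0071]
tcp_rot: [0.0, 1.0, -0.0, -0.0]
force: [0.0, -0.1, -0.4]
finger_gap: -0.003
time_s: 9.85
eef_pos: [0.644, 0.016, -0.0076]
tcp_rot: [-0.0, 1.0, -0.0, -0.0]
force: [-0.2, -0.2, 0.6]
finger_gap: -0.002
```

View pics/both5.png

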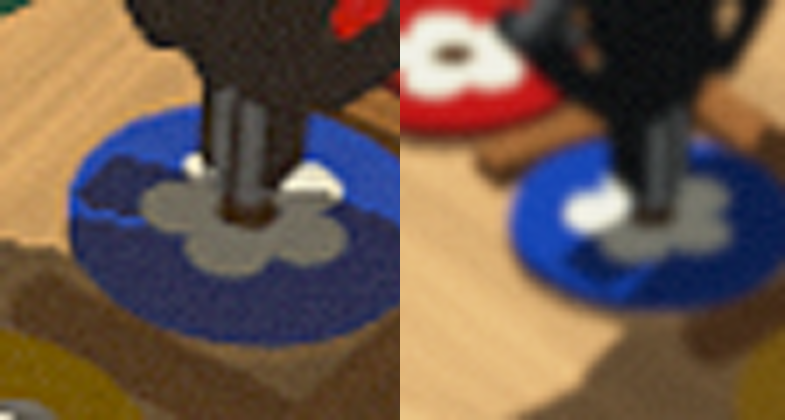

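Tips are now nearly on the brown dot in both views. Continuing.

```bash
python3 -m creep '[[[0,0,0.0005],0],[[0,0,0],0]]'; python3 -m creep '[[[0,0,0.0005],0],[[0,0,0],0]]';python3 -m creep '[[[0,0,0.0005],0],[[0,0,0],0]]'
```

```text
time_s: 10.2
eef_pos: [0.644, 0.016, -0.0081]
tcp_rot: [0.0, 1.0, -0.0, -0.0]
force: [-0.1, -0.2, -0.5]
finger_gap: -0.0
time_s: 10.45
eef_pos: [0.644, 0.016, -0.0087]
tcp_rot: [0.0, 1.0, -0.0, -0.0]
force: [-0.4, 0.1, 0.2]
finger_gap: -0.0
time_s: 10.7
eef_pos: [0.644, 0.016, -0.0092]
tcp_rot: [-0.0, 1.0, 0.0, -0.0]
force: [0.6, 0.3, 0.5]
finger_gap: -0.0
```

```bash
python3 -m creep '[[[0,0,0.0005],0],[[0,0,0],0]]'; python3 -m creep '[[[0,0,0.0005],0],[[0,0,0],0]]'
```

```text
time_s: 10.95
eef_pos: [0.644, 0.016, -0.0096]
tcp_rot: [0.0, 1.0, 0.0, -0.0]
force: [0.9, -1.0, -0.1]
finger_gap: 0.003
time_s: 11.2
eef_pos: [0.644, 0.016, -0.0101]
tcp_rot: [-0.0, 1.0, 0.0, -0.0]
force: [0.9, 0.3, 0.1]
finger_gap: -0.001
```

```bash
python3 -m creep '[[[0,0,0.0005],0],[[0,0,0],0]]'; python3 -m creep '[[[0,0,0.0005],0],[[0,0,0],0]]'
python3 - <<'E'
from h import *
print(observe()['joint_efforts'])
F={n:grab_frame(n) for n in('scene','side','wrist')}
a=cv2.resize(np.ascontiguousarray(F['scene']['image'][205:265,345:402,::-1]),None,fx=7,fy=7,interpolation=cv2.INTER_CUBIC)
b=cv2.resize(np.ascontiguousarray(F['side']['image'][170:230,300:340+15,::-1]),None,fx=7,fy=7,interpolation=cv2.INTER_CUBIC)
cv2.imwrite('pics/both6.png',np.hstack([a[:,:400],b]))
save('wrist6',F['wrist'])
E
```

```text
time_s: 11.45
eef_pos: [0.644, 0.016, -0.0106]
tcp_rot: [0.0, 1.0, 0.0, -0.0]
force: [-0.3, -0.5, 0.3]
finger_gap: 0.0
time_s: 11.7
eef_pos: [0.644, 0.016, -0.0112]
tcp_rot: [-0.0, 1.0, -0.0, -0.0]
force: [0.9, 0.4, -0.2]
finger_gap: -0.001
[ 4.45495425e-04 -6.31846762e+01  1.81487460e+00 -1.99779832e+01
  9.08568007e-03 -4.32587360e-03 -5.74436899e-05]
```

View pics/both6.png

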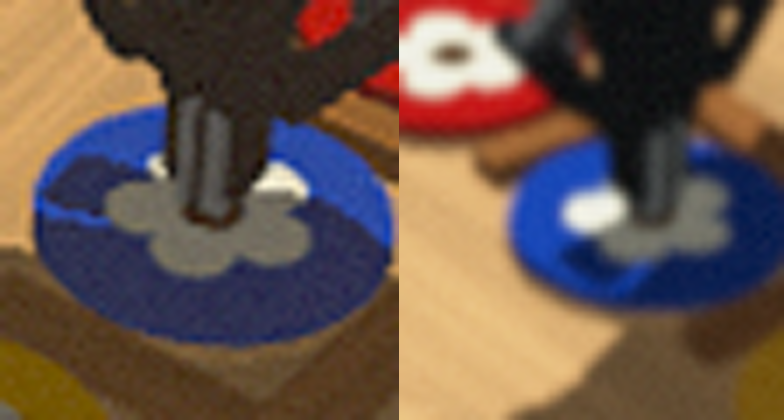

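View pics/wrist6.png

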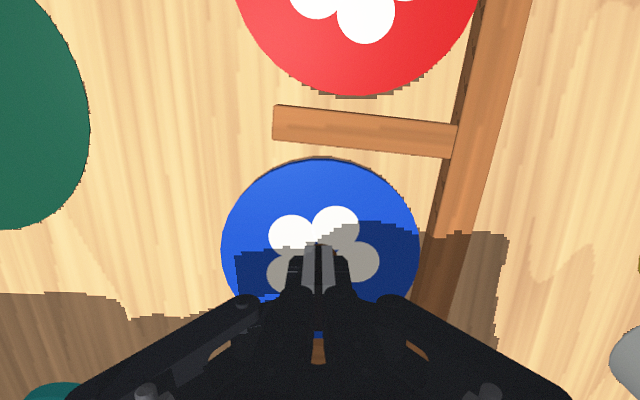

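```bash
python3 - <<'E'
from h import *
def proj(f,p):
    p=np.array(p);M=np.linalg.inv(f['cam_to_world']);q=M[:3,:3]@p+M[:3,3]
    a=np.array([q[0],-q[1]])/-q[2];a=a*(1+f['k1']*(a@a));return (a*[f['fx'],f['fy']]+[f['cx'],f['cy']]).round(1)
F={n:grab_frame(n) for n in('scene','side','wrist')}
for n in('scene','side','wrist'):
  for y in(.005,.016,.027): print(n,y,[proj(F[n],[.644,y,z]) for z in(.012,.017,.022)])
a=cv2.resize(np.ascontiguousarray(F['scene']['image'][220:250,360:390,::-1]),None,fx=20,fy=20,interpolation=cv2.INTER_CUBIC)
cv2.imwrite('pics/s7.png',a)
a=cv2.resize(np.ascontiguousarray(F['wrist']['image'][230:280,290:350,::-1]),None,fx=12,fy=12,interpolation=cv2.INTER_CUBIC)
cv2.imwrite('pics/w7.png',a)
E
```

```text
scene 0.005 [array([372.2, 236.3]), array([372.3, 234.3]), array([372.5, 232.4])]
scene 0.016 [array([374.9, 233.4]), array([375. , 231.5]), array([375.2, 229.5])]
scene 0.027 [array([377.5, 230.6]), array([377.7, 228.7]), array([377.8, 226.7])]
side 0.005 [array([338.1, 201.9]), array([338.2, 200.2]), array([338.2, 198.6])]
side 0.016 [array([335.2, 200. ]), array([335.2, 198.4]), array([335.2, 196.7])]
side 0.027 [array([332.3, 198.1]), array([332.3, 196.5]), array([332.3, 194.8])]
wrist 0.005 [array([319.5, 277.5]), array([319.5, 282.8]), array([319.6, 288.5])]
wrist 0.016 [array([319.5, 259.1]), array([319.6, 264. ]), array([319.6, 269.2])]
wrist 0.027 [array([319.6, 239.9]), array([319.6, 244.3]), array([319.7, 249.1])]
```

View pics/s7.png

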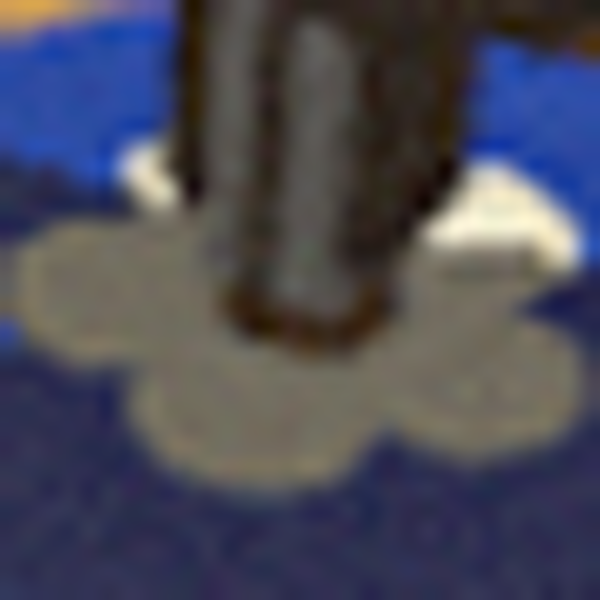

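View pics/w7.png

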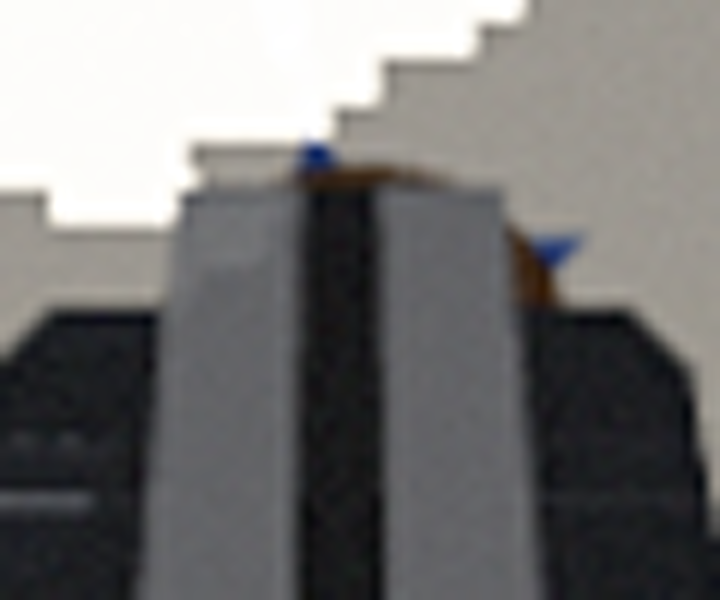

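In the scene crop the tip bottom is at about (375.5,235.5), against 236.3 expected at contact. Contact should be within a few mm, so I keep going.

```bash
python3 -m creep '[[[0,0,0.0005],0],[[0,0,0],0]]'; python3 -m creep '[[[0,0,0.0005],0],[[0,0,0],0]]'
```

```text
time_s: 12.25
eef_pos: [0.644, 0.0161, -0.0116]
tcp_rot: [-0.0, 1.0, -0.0, -0.0]
force: [-0.6, -0.3, 0.4]
finger_gap: 0.002
time_s: 12.5
eef_pos: [0.644, 0.016, -0.0122]
tcp_rot: [-0.0, 1.0, 0.0, -0.0]
force: [0.2, 0.1, -0.1]
finger_gap: -0.003
```

```bash
python3 -m creep '[[[0,0,0.0005],0],[[0,0,0],0]]'; python3 -m creep '[[[0,0,0.0005],0],[[0,0,0],0]]'
```

```text
time_s: 12.75
eef_pos: [0.644, 0.016, -0.0126]
tcp_rot: [-0.0, 1.0, -0.0, -0.0]
force: [0.1, -1.1, -0.5]
finger_gap: 0.0
time_s: 13.0
eef_pos: [0.644, 0.016, -0.0131]
tcp_rot: [-0.0, 1.0, -0.0, 0.0]
force: [0.5, 0.1, -0.2]
finger_gap: -0.0
```

```bash
python3 -m creep '[[[0,0,0.0005],0],[[0,0,0],0]]'; python3 -m creep '[[[0,0,0.0005],0],[[0,0,0],0]]'
```

```text
time_s: 13.25
eef_pos: [0.644, 0.016, -0.0136]
tcp_rot: [-0.0, 1.0, -0.0, -0.0]
force: [1.5, 0.2, 0.7]
finger_gap: -0.003
time_s: 13.5
eef_pos: [0.644, 0.016, -0.0141]
tcp_rot: [0.0, 1.0, 0.0, -0.0]
force: [-0.2, 0.5, -0.4]
finger_gap: -0.0
```

```bash
python3 -m creep '[[[0,0,0.0005],0],[[0,0,0],0]]'; python3 -m creep '[[[0,0,0.0005],0],[[0,0,0],0]]'
python3 - <<'E'
from h import *
F={n:grab_frame(n) for n in('scene','side','wrist')}
a=cv2.resize(np.ascontiguousarray(F['scene']['image'][220:250,360:380,::-1]),None,fx=19,fy=19,interpolation=cv2.INTER_CUBIC)
b=cv2.resize(np.ascontiguousarray(F['side']['image'][185:215,325:345,::-1]),None,fx=19,fy=19,interpolation=cv2.INTER_CUBIC)
cv2.imwrite('pics/both8.png',np.hstack([a,b]))
E
```

```text
time_s: 13.75
eef_pos: [0.644, 0.016, -0.0146]
tcp_rot: [0.0, 1.0, -0.0, -0.0]
force: [-0.2, 0.7, -0.1]
finger_gap: -0.0
time_s: 14.0
eef_pos: [0.644, 0.016, -0.0152]
tcp_rot: [0.0, 1.0, -0.0, -0.0]
force: [0.4, -0.0, -0.3]
finger_gap: -0.003
```

View pics/both8.png

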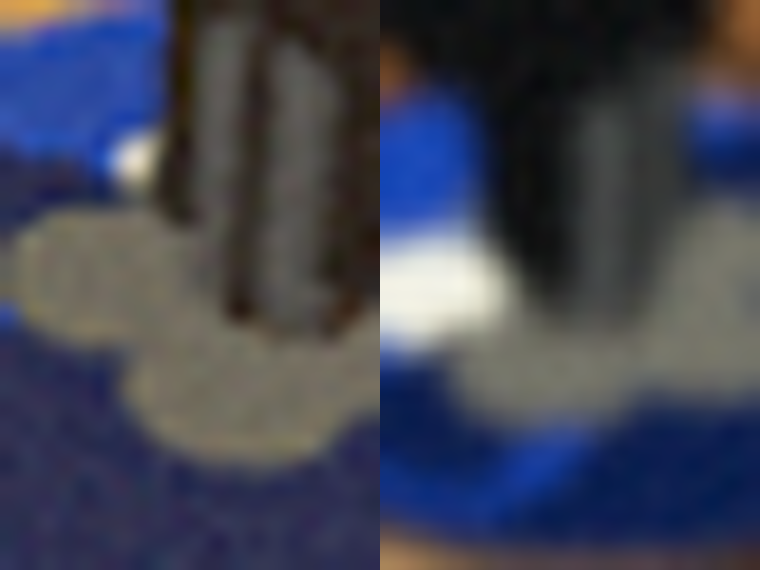

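```bash
python3 -m creep '[[[0,0,0.0005],0],[[0,0,0],0]]'; python3 -m creep '[[[0,0,0.0005],0],[[0,0,0],0]]'
```

```text
time_s: 14.4
eef_pos: [0.6441, 0.016, -0.0152]
tcp_rot: [-0.0, 1.0, -0.0, 0.0]
force: [-1.5, -0.0, 4.0]
finger_gap: -0.003
time_s: 14.65
eef_pos: [0.6441, 0.016, -0.0152]
tcp_rot: [-0.0, 1.0, -0.0, 0.0]
force: [-3.3, 0.4, 7.5]
finger_gap: 0.001
```

```bash
python3 -m creep '[[[0,0,0.0005],0],[[0,0,0],0]]'; python3 -m creep '[[[0,0,0.0005],0],[[0,0,0],0]]'
```

```text
time_s: 14.9
eef_pos: [0.6441, 0.016, -0.0153]
tcp_rot: [-0.0, 1.0, -0.0, 0.0]
force: [-5.0, 0.1, 12.6]
finger_gap: 0.004
time_s: 15.15
eef_pos: [0.6442, 0.016, -0.0153]
tcp_rot: [-0.0, 1.0, -0.0, 0.0]
force: [-6.8, -0.4, 16.5]
finger_gap: 0.003
```

```bash
python3 - <<'E'
from h import *
import pickle
F={n:grab_frame(n) for n in('scene','side','wrist')}
pickle.dump(F,open('F9.pkl','wb'))
a=cv2.resize(np.ascontiguousarray(F['scene']['image'][220:250,360:380,::-1]),None,fx=19,fy=19,interpolation=cv2.INTER_CUBIC)
b=cv2.resize(np.ascontiguousarray(F['wrist']['image'][230:280,300:335,::-1]),None,fx=12,fy=12,interpolation=cv2.INTER_CUBIC)[:570]
cv2.imwrite('pics/both9.png',np.hstack([a,b]))
E
```

```text
(no output)
```

View pics/both9.png

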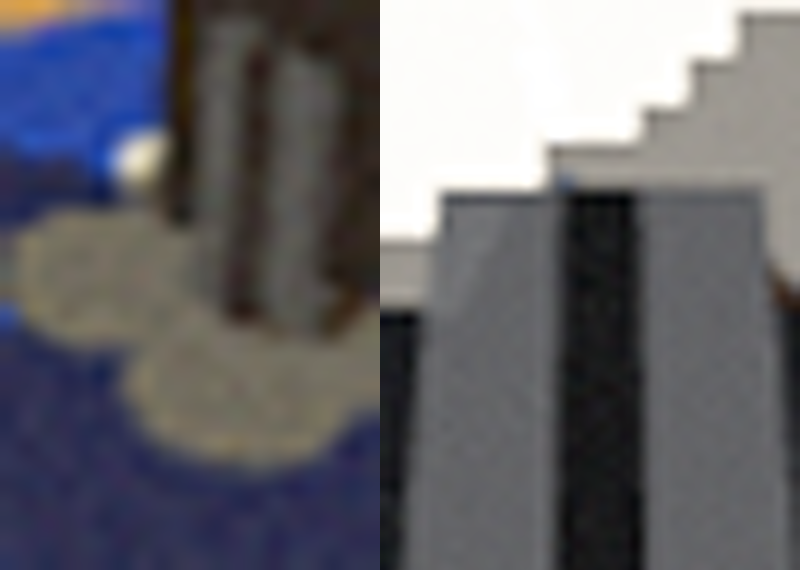

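Contact is firm at 16.5 N, about 8 N/mm, and fingertips cover the brown dot. I'll ease off by 0.3 mm and slide outward along (-0.994, +0.108), first 40 mm.

```bash
python3 -m creep '[[[-0.002,-0.0002,-0.0003],0],[[-0.005,-0.0005,0],0],[[-0.008,-0.0009,0],0],[[-0.008,-0.0009,0],0],[[-0.008,-0.0009,0],0],[[-0.006,-0.0006,0],0],[[-0.003,-0.0003,0],0],[[0,0,0],0]]'
python3 - <<'E'
from m import *
f=grab_frame('wrist');save('wrist10',f);o=observe();print(o['eef_pos'],o['force'])
print(circ(f,blob(f,'blue',(270,230)),.012))
E
```

```text
time_s: 16.3
eef_pos: [0.6065, 0.0204, -0.0153]
tcp_rot: [-0.0, 1.0, -0.0, 0.002]
force: [1.2, -0.6, 8.2]
finger_gap: 0.003
[ 0.60649774  0.02047519 -0.01525755] [-0.45967561  0.52619894  8.02709815]
[0.6065 0.0231 0.0504 0.6064 0.0217 0.0517]
```

View pics/wrist10.png

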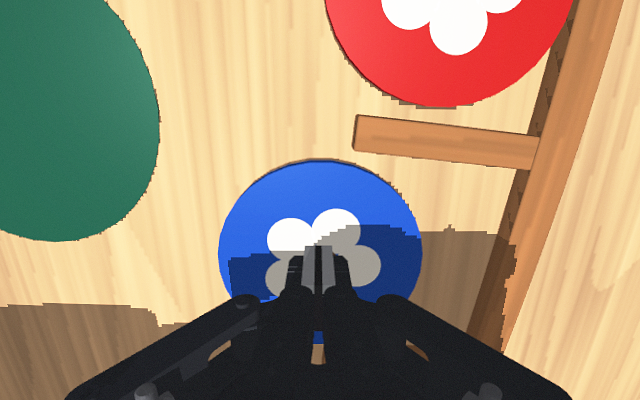

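The plaque followed exactly (circle centre 0.6065, 0.022; tip still on the dot). Force fell to 8 N, so I'll press 0.5 mm deeper and continue straight out another 52 mm.

```bash
python3 -m creep '[[[-0.003,-0.0003,0.0005],0],[[-0.007,-0.0008,0],0],[[-0.008,-0.0009,0],0],[[-0.008,-0.0009,0],0],[[-0.008,-0.0009,0],0],[[-0.008,-0.0009,0],0],[[-0.007,-0.0007,0],0],[[-0.003,-0.0003,0],0],[[0,0,0],0]]'
python3 - <<'E'
from m import *
f=grab_frame('wrist');save('wrist11',f);o=observe();print(o['eef_pos'],o['force'])
g=grab_frame('side');save('side11',g)
print(circ(f,blob(f,'blue',(270,230)),.012))
print('spot',circ(g,blob(g,'spot',(240,222)),0),circ(f,blob(f,'spot',(120,100)),0))
E
```

```text
time_s: 17.48
eef_pos: [0.5557, 0.0264, -0.0153]
tcp_rot: [-0.0, 1.0, -0.0, 0.004]
force: [2.9, 0.7, 10.9]
finger_gap: -0.003
[ 0.55569522  0.02633536 -0.01533779] [ 1.91620187 -0.19954397 11.23966251]
[0.5556 0.0289 0.0504 0.5555 0.0275 0.0517]
spot [0.4596 0.0946 0.065  0.4594 0.0939 0.0665] [0.4599 0.096  0.0696 0.4599 0.0959 0.0699]
```

View pics/wrist11.png

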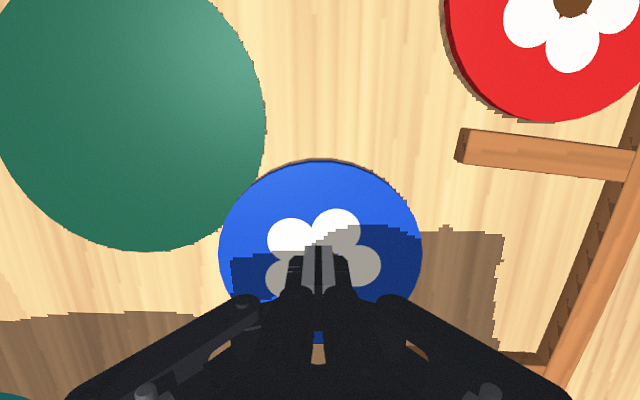

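The blue disc is clear of the bay at about (0.5556, 0.0275). The spot is confirmed at (0.460, 0.096) by a second wrist position. Remaining shift is (-0.096, +0.068), and I'll do most of it now.

```bash
python3 -m creep '[[[-0.003,-0.002,0],0],[[-0.006,-0.0045,0],0],[[-0.008,-0.0055,0],0],[[-0.008,-0.0055,0],0],[[-0.008,-0.006,0],0],[[-0.008,-0.006,0],0],[[-0.008,-0.006,0],0],[[-0.008,-0.0055,0],0],[[-0.008,-0.0055,0],0],[[-0.006,-0.0045,0],0],[[-0.003,-0.002,0],0],[[0,0,0],0]]'
python3 - <<'E'
from m import *
f=grab_frame('wrist');save('wrist12',f);o=observe();print(o['eef_pos'],o['force'],o['tcp_rot'])
print(circ(f,blob(f,'blue',(270,230)),.012))
print('spot',circ(f,blob(f,'spot',(190,200)),0))
E
```

```text
time_s: 19.08
eef_pos: [0.4821, 0.0794, -0.0153]
tcp_rot: [-0.001, 1.0, -0.0, 0.004]
force: [3.2, -2.5, 13.9]
finger_gap: 0.0
[ 0.48212019  0.0793744  -0.01534696] [ 2.15402227 -1.43151563 13.81921002] [-6.83103472e-04  9.99992794e-01 -3.53551060e-04  3.71768853e-03]
[0.482  0.0818 0.0505 0.482  0.0805 0.0517]
spot [0.4597 0.0964 0.0693 0.4597 0.0963 0.0697]
```

View pics/wrist12.png

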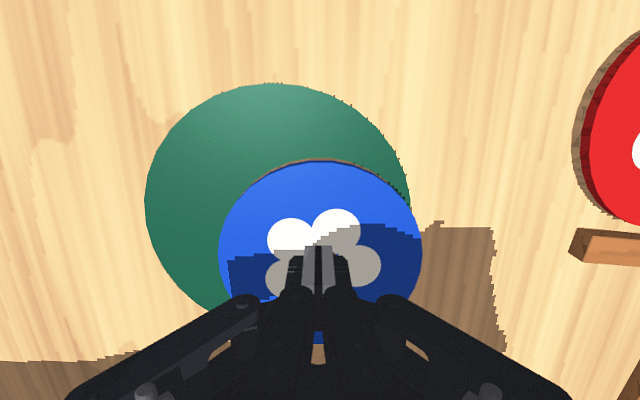

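The blue disc overlaps the spot at (0.482, 0.0805). Remaining is (-0.022, +0.0155).

```bash
python3 -m creep '[[[-0.003,-0.002,-0.0002],0],[[-0.006,-0.004,0],0],[[-0.006,-0.0045,0],0],[[-0.005,-0.0035,0],0],[[-0.002,-0.0015,0],0],[[0,0,0],0],[[0,0,0],0]]'
python3 - <<'E'
from m import *
f=grab_frame('wrist');save('wrist13',f);o=observe();print(o['eef_pos'],o['force'])
g=grab_frame('side')
print(circ(f,blob(f,'blue',(270,230)),.012),circ(g,blob(g,'blue',(245,222)),.012))
E
```

```text
time_s: 20.0
eef_pos: [0.46, 0.0949, -0.0154]
tcp_rot: [-0.001, 1.0, -0.0, 0.004]
force: [1.8, -1.8, 14.2]
finger_gap: 0.004
[ 0.45998437  0.09489843 -0.01534424] [ 2.86212656 -2.02945483 13.75133125]
[0.4598 0.0974 0.0505 0.46   0.0958 0.0519] [0.4579 0.0907 0.0523 0.4566 0.0923 0.0546]
```

View pics/wrist13.png

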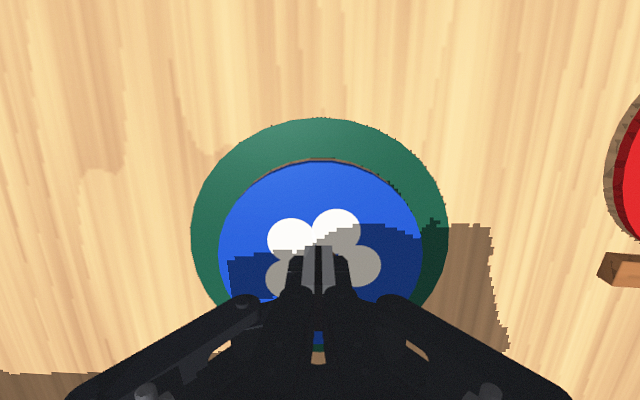

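The disc is concentric with the spot, within about 1 mm in the wrist view. I'll release straight up, slowly at first.

```bash
python3 -m creep '[[[0,0,-0.001],0],[[0,0,-0.001],0],[[0,0,-0.002],0],[[0,0,-0.006],0],[[0,0,-0.02],0],[[0,0,-0.03],0],[[0,0,-0.03],0],[[0,0,-0.03],0],[[0,0,-0.02],0],[[0,0,0],0],[[0,0,0],0],[[0,0,0],0]]'
python3 - <<'E'
from m import *
import pickle
F=pickle.load(open('F0.pkl','rb'))
f=grab_frame('wrist');save('wrist14',f);s=grab_frame('scene');save('scene14',s);g=grab_frame('side');o=observe();print(o['time_s'],o['eef_pos'],o['force'])
b=blob(f,'blue',(290,230));print(circ(f,b,.012),'spot',circ(f,blob(f,'spot',(210,200)),0))
print('side',circ(g,blob(g,'blue',(245,222)),.012))
for n,a,c,rs in(('scene',F['scene'],s,((410,207),(334,272))),('side',F['side'],g,((308,178),(370,228)))):
  for u,v in rs:
    t=cv2.cvtColor(np.ascontiguousarray(a['image'][v-15:v+15,u-25:u+25]),cv2.COLOR_RGB2HSV)[...,0]
    w=cv2.cvtColor(np.ascontiguousarray(c['image'][v-23:v+23,u-33:u+33]),cv2.COLOR_RGB2HSV)[...,0]
    r=cv2.matchTemplate(w,t,cv2.TM_CCOEFF_NORMED);print(n,(u,v),'shift px',np.array(cv2.minMaxLoc(r)[3])-8)
E
```

```text
time_s: 21.6
eef_pos: [0.4552, 0.0943, 0.122]
tcp_rot: [0.0, 1.0, 0.0, -0.001]
force: [0.2, -0.7, -0.8]
finger_gap: 0.005
21.75 [0.4555742  0.09437149 0.1222558 ] [-0.86882937  0.10082475  0.30241059]
[0.4574 0.095  0.0516 0.4576 0.095  0.052 ] spot [0.4597 0.0962 0.0692 0.4597 0.0961 0.0696]
side [0.4559 0.0908 0.0525 0.4566 0.0906 0.0539]
scene (410, 207) shift px [0 0]
scene (334, 272) shift px [0 0]
side (308, 178) shift px [ 1 -1]
side (370, 228) shift px [0 0]
```

View pics/wrist14.png

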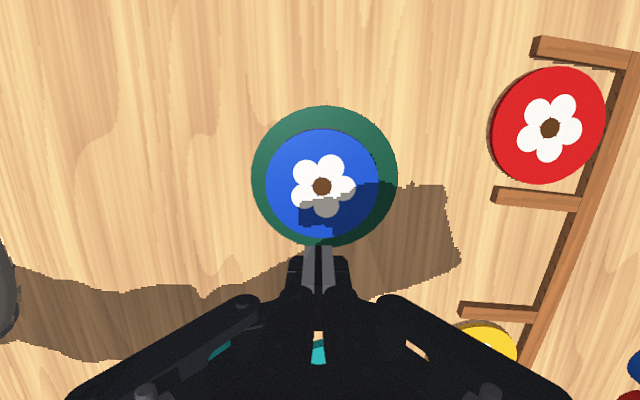

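View pics/scene14.png

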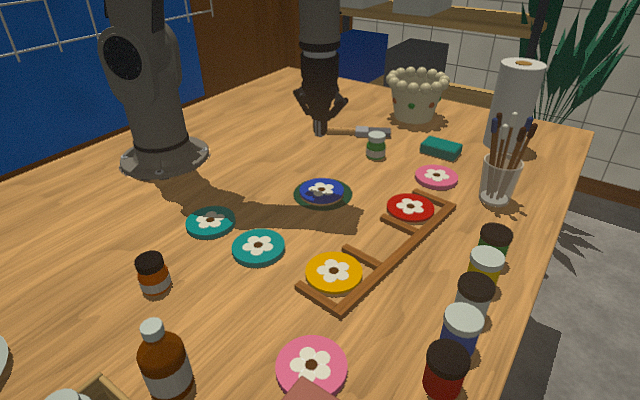

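The blue disc lies flat in the green spot: wrist view dot at (322,186), 2–3 mm off centre. The arm is clear, and red and yellow have not moved.

```bash
python3 -c "
from bench import *
print(sign_off())"
```

```text
the job is handed in; nothing more can be done
None
```

The blue plaque now lies flat and wholly inside the work spot, and I handed the job in at about 22 s of the 48 s. I pressed on its centre with the shut fingertips at about 8–16 N. I slid it 90 mm straight out of the middle bay, then diagonally onto the spot, and lifted off straight up.

**Last checks:**
- **Blue plaque:** its centre is at about (0.457, 0.095) and the spot's is at (0.460, 0.096). That is about 2.5 mm off by the wrist camera, and about 6–7 mm by the noisier side camera; the limit is 20 mm.
- **Red and yellow plaques:** both moved 0–1 px in the scene and side views, so they are effectively where they started.
- **Robot:** it touches nothing, with the fingertips well above the plaque and the force reading back to noise.

**Disagreements:**
- **Tool height:** contact came at a reported tool height of z = -15 mm instead of +12 mm, so the real fingertips end about 27 mm short of the reported tool point. I found contact with guarded steps and camera checks.
- **Scene camera:** early on, its colour search for the spot picked up a turquoise disc, and my hand-read pixel there was about 8 mm off. I took the spot's position from the wrist and side views instead.

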